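# Load the retaining bars from the tilt-out bin into the soldering fixture

## Task

Pull the blue tilt-out parts bin open by its orange handle and lay every retaining bar you find in it flat across the two rails of the soldering fixture, square to the rails, each pushed endwise until its end is up against the red stop fence. When all the bars are in place, tilt the bin fully shut again; do not shove the two small speakers about.

Things in the scene. Friction and masses are not known exactly. Their poses are not given: they have to be found in the camera images.
- bin (a joint): tilt of the blue hopper about its bottom front pivot, rad: 0 fully shut (as at the start), grows as its top swings out towards the robot, 0.38 fully open (a stop). A stiff friction hinge: it stays where it is left; moving it by the handle takes about 3 to 6 N
- bin_housing: fixed grey housing of the tilt-out bin, 282 mm wide, 158 mm high, roofed; origin on the bench under the middle of the pivot line, x to the back, y along the pivot. It reaches 145 mm behind the pivot; the roof and high sides start 65 mm behind it (sides in front only 70 mm high), so the bars can be taken out only when the hopper is tilted open
- bin_handle (a point): grip point of the hopper's orange handle fin: 14 mm thick (y), 40 mm deep (x), 42 mm high, rising from the middle of the front panel to 22 mm above its edge; it reaches 14 mm above this point and 28 mm below. Pinch it from above across its thickness. Axes turn with the hopper: x to the back (level when shut), y along the pivot, z up the front panel
- bin_pivot (a point): middle of the hopper's pivot line, 12 mm above the bench; axes as the handle's. In these the handle is at x -28, z 134 mm. Hopper inside: x 0 to 108 mm, 262 mm wide, floor at z 4 mm; front panel 126 mm high, 8 mm thick; side walls 60 mm, back wall 50 mm high
- bin_ledges (a point): point midway between the two grey ledges in the hopper that the bars lie on, level with their tops (x 54, z 16 mm from the pivot, axes the same). Ledges at x -36 and +36 mm from here, 16 mm wide, 12 mm above the floor, with cleats 8 mm high beside the bars: the middle 54 mm of each bar is free at both sides
- fixture: soldering fixture, fixed: base plate 170 x 250 x 8 mm; origin under its centre at bench height, x across the rails towards the red stop fence. Two dark steel rails along y, 16 mm wide, 240 mm long, centred at x -32 and +32 mm, tops at z 38 mm; a green circuit board lies low between them
- fixture_stop (a point): middle of the red stop fence's face, on the side of the bars: 50 mm from the fixture's centre along x, 45 mm above the bench (same axes). The fence runs along y for 240 mm behind the far rail, top at z 50 mm. A bar across both rails with its end on the fence has its centre at x 0, z 45 mm in the fixture's axes
- rbar_1_mid (a point): centre of a loose retaining bar: square aluminium bar 100 x 14 x 14 mm with an orange band near each end, 60 g; x along the bar. At the start it lies in the hopper along the bin's x, in one of four lanes 56 mm apart; when the hopper tilts it tilts too, front end down, and may slide a few mm against the front panel. 3 or 4 bars are there, a missing one is absent (None)
- rbar_2_mid (a point): centre of a loose retaining bar: square aluminium bar 100 x 14 x 14 mm with an orange band near each end, 60 g; x along the bar. At the start it lies in the hopper along the bin's x, in one of four lanes 56 mm apart; when the hopper tilts it tilts too, front end down, and may slide a few mm against the front panel. 3 or 4 bars are there, a missing one is absent (None)
- rbar_3_mid (a point): centre of a loose retaining bar: square aluminium bar 100 x 14 x 14 mm with an orange band near each end, 60 g; x along the bar. At the start it lies in the hopper along the bin's x, in one of four lanes 56 mm apart; when the hopper tilts it tilts too, front end down, and may slide a few mm against the front panel. 3 or 4 bars are there, a missing one is absent (None)
- rbar_4_mid (a point): centre of a loose retaining bar: square aluminium bar 100 x 14 x 14 mm with an orange band near each end, 60 g; x along the bar. At the start it lies in the hopper along the bin's x, in one of four lanes 56 mm apart; when the hopper tilts it tilts too, front end down, and may slide a few mm against the front panel. 3 or 4 bars are there, a missing one is absent (None)
- speaker_a: bystander, not to be disturbed: small black round speaker with a silver top, 78x78x45 mm, between bin and fixture
- speaker_b: bystander, not to be disturbed: small black round speaker with a silver top, 78x78x45 mm, at the near left
Things that resemble listed ones, but are neither listed nor needed, are in the scene too. What is shaped like the part that bears rbar_2_mid but green or purple is not meant.

How it is judged:
On the way, in this order (a step that is already met when the one before it is completed fails the run):
1. the bin is tilted open (value of joint bin above 0.25 rad), for 0.2 s.
2. every bar lies across both rails with its end against the stop fence (x of rbar_1_mid in the frame of fixture between -0.003 and 0.003 m and y of rbar_1_mid in the frame of fixture between -0.112 and 0.112 m and z of rbar_1_mid in the frame of fixture between 0.042 and 0.048 m and angle between the x axis of each of rbar_1_mid, rbar_2_mid, rbar_3_mid, rbar_4_mid and the x axis of fixture, either way round below 0.09 rad and x of rbar_2_mid in the frame of fixture between -0.003 and 0.003 m and y of rbar_2_mid in the frame of fixture between -0.112 and 0.112 m and z of rbar_2_mid in the frame of fixture between 0.042 and 0.048 m and x of rbar_3_mid in the frame of fixture between -0.003 and 0.003 m and y of rbar_3_mid in the frame of fixture between -0.112 and 0.112 m and z of rbar_3_mid in the frame of fixture between 0.042 and 0.048 m and x of rbar_4_mid in the frame of fixture between -0.003 and 0.003 m and y of rbar_4_mid in the frame of fixture between -0.112 and 0.112 m and z of rbar_4_mid in the frame of fixture between 0.042 and 0.048 m), for 0.2 s.
At the end, for the whole second after the job is handed in: every bar present lies flat across both rails (centre 45 mm up within 3 mm, within 112 mm of the fixture's middle along the rails), square to them within 0.09 rad, its end within 3 mm of touching the stop fence; the bin is shut (tilt under 0.05 rad) (all of step 2 and value of joint bin below 0.05 rad).
It fails at once if the speaker a is shoved more than 3 cm (distance of speaker_a from where it was at the start of the episode above 0.03 m).
It fails at once if the speaker b is shoved more than 3 cm (distance of speaker_b from where it was at the start of the episode above 0.03 m).
Of rbar_1, rbar_2, rbar_3, rbar_4 only 3 to 4 are there at a start; the rules pass over those that are not, and their reading is None.
At some moment in a run one of rbar_1, rbar_2, rbar_3, rbar_4 may be knocked a few centimetres aside while the robot is not near it.
Once in a run the grip may slacken for a moment while it holds something.
It also fails if it takes over 210 s, if anything falls off the work surface, if the arm or the gripper's body presses on something with over 40 N, if the wrist force passes 120 N, or if a joint passes its speed limit or range.

## Robot

A 6-joint arm with a two-finger parallel gripper is mounted at the origin on a cart in front of the work surface, level with it; the furniture and walls round the work are solid. World frame = base frame: x ahead of the robot, y to its left, z up, the work surface at z = 0. Lengths are in m, angles in rad, forces in N, time in s.
With the tool pointing down it reaches from about 0.3 to 0.875 m from the base axis. Payload 6.4 kg.
Tool frame: the origin (TCP) lies midway between the tips of the shut fingers; the grasp point (between the pads) lies 19 mm behind it (ctrl.tcp_to_grasp is the distance from the TCP to the grasp point, in m); z points along the fingers, y is the direction in which the jaws open and shut (so a half turn about z gives the same grasp; the last joint's range is limited). The gripper opens to 85 mm and grips with 20 to 120 N. Pads are 22 mm wide; open, the fingers measure 114 mm over their backs; the gripper's body (76 mm by 85 mm) begins 54 mm behind the grasp point. The pads swing forward as they close: fully open they stand 13 mm farther back than shut.
Start: joints at [-1.547, 0.181, 1.607, -0, 1.354, -0.206], TCP at [0.131, -0.56, 0.202] pointing down, gripper open.
Joint ranges: [-2.99, 2.99], [-0.89, 2.07], [0.3, 2.58], [-1.14, 4.28], [0, 2.63], [-3.12, 3.12]. Speed limits (rad/s): [2.57, 2.57, 3.01, 3.14, 3.14, 3.14].

## Interface

Orientations are given as a unit quaternion [w, x, y, z].
In Python, from bench import monitor, imaging, order, spotter, ctrl gives the robot as it stands.
- The arm moves only by the shell command python3 -m pendant 'ROWS'. ROWS is JSON, a list that holds one entry, the list of rows, each a list of 5 numbers: the shift along the world's x, y, z in mm, then the turn about the world's z in degrees, then the finger opening in mm, from 0 to 85.4. A call has 1 to 8 rows; each row shifts and turns the commanded pose from where the row before left it; what a row does not reach is not made up. A row lasts 1/8 s, in which the tool goes at most 62.5 mm and 10.7 degrees, less where a joint would pass 70% of its speed; a pose out of reach is approached as far as the arm can. A call with a gripper value outside its range is refused whole. The fingers move at their own pace and stop on an object; the grip force is fixed at half the most. Time passes only in rows, so rows that do not move let the fingers close. It gives the time, the measured TCP pose, the force and the opening at its end, in the units of the state.
- monitor.get_obs(): the state, without advancing time (a new reading comes with each control period).
- imaging.camera(name): name is "side" or "top"; returns a dict with "img" (480x640x3 uint8, red, green, blue), "vfov" (degrees; the focal length in pixels is half the picture's height over the tangent of half this angle, whatever the lens; pixels are square), "cx", "cy" (the principal point, pixels), "distortion" ([k1, k2, p1, p2, k3] as OpenCV has them; the pictures are not rectified), "origin" and "orientation" of the camera in the world. Camera axes: x right, y down, z forward; pixel columns grow to the right and rows downward; lengths in m; the calibration is good to about 2 mm. A picture is of the moment at which its call begins. There is no depth.
- order.hand_in(): hands the job in, once; it reports no verdict.
Trained networks look in the newest picture that a camera, given by its name, has taken for a name from the list of things; names that differ only in an ending like _2 or _b are one class to them, and where a whole thing is asked for, a point or a joint stands for the part that bears it (a point fixed in the world has none). Each returns a list of dicts, best first, with "confidence" (0 to 1); they miss things now and then, are a little off and sometimes report something else, mostly with a low value. They report only what shows in the picture. A call takes as long as a camera call. They do not tell look-alikes from the thing itself.
- spotter.recognise(camera, thing): "at" ([x, y, z] in m, in the coordinates of the camera as it stood for that picture, good to about 4 mm: the middle of the surface that is visible of it).
- spotter.tip_of(camera, thing): "at" ([x, y, z] in m, in the coordinates of the camera as it stood for that picture, good to about 4 mm: a listed point, or the origin of a listed thing).
The state is a dict: "time_s": time; "q": joint angles; "dq": joint speeds; "joint_efforts": joint torques, N m; "eef_pos": TCP position; "eef_rot": TCP orientation; "wrist_force": force on the tool from outside, world axes, zero at the start; "torque": the same for the moment, N m; "opening": opening from 0.0 (shut) to 1.0 (fully open).
Only numpy, scipy, OpenCV 4.12 (cv2) and the standard library are available. Lean on these libraries where they do the work, as an engineer would, in place of code of your own. Each camera call takes 0.05 s, during which the arm holds its last target. There are 200 camera calls.

## Working session

There is one attempt and no reset: what is moved stays moved. The work goes in short steps, Python scripts to look and compute and a shell command to move; the robot and the scene stay as the last step left them, time stands still between calls to the robot, and variables do not carry over. Pictures are saved under pics/ and viewed, about 12 in all and at most 16, crops included, and the job is handed in when it is done.

```bash
mkdir -p pics
cat > h.py <<'E'
import numpy as np, cv2
from scipy.spatial.transform import Rotation as R
from bench import monitor, imaging, order, spotter, ctrl
def cam(n,save=None):
    c=imaging.camera(n)
    if save: cv2.imwrite('pics/'+save,c['img'][:,:,::-1])
    q=c['orientation']; c['R']=R.from_quat([q[1],q[2],q[3],q[0]]).as_matrix(); c['o']=np.array(c['origin'])
    f=240/np.tan(np.radians(c['vfov'])/2); c['K']=np.array([[f,0,c['cx']],[0,f,c['cy']],[0,0,1]]); c['D']=np.array(c['distortion'],float)
    return c
def w(c,p): return c['o']+c['R']@np.array(p)
def proj(c,P):
    P=(np.atleast_2d(P)-c['o'])@c['R']
    return cv2.projectPoints(P,np.zeros(3),np.zeros(3),c['K'],c['D'])[0][:,0]
def onz(c,px,z):
    u=cv2.undistortPoints(np.array(px,float).reshape(-1,1,2),c['K'],c['D'])[:,0]
    d=np.c_[u,np.ones(len(u))]@c['R'].T
    return c['o']+d*((z-c['o'][2])/d[:,2])[:,None]
def tips(c,n,things):
    for t in things:
        for d in spotter.tip_of(n,t): print(n,t,round(d['confidence'],2),w(c,d['at']).round(4),proj(c,w(c,d['at'])).round()[0])
E
python3 - <<'E'
from h import *
np.set_printoptions(suppress=True)
for n in ('top','side'):
    c=cam(n,n+'0.png'); print(n,c['o'],c['R'].round(3).tolist(),c['vfov'])
    tips(c,n,['bin_housing','bin_handle','bin_pivot','bin_ledges','fixture','fixture_stop','rbar_1_mid','speaker_a'])
o=monitor.get_obs(); print(o['eef_pos'],o['eef_rot'],ctrl.tcp_to_grasp)
E
```

```text
top [ 0.28512973 -0.00561388  1.37991988] [[-0.026, -0.978, 0.205], [-1.0, 0.026, -0.002], [-0.004, -0.205, -0.979]] 43.29737833965494
top bin_housing 0.58 [ 0.603  -0.2147 -0.0013] [411. 221.]
top bin_handle 0.69 [ 0.577  -0.2117  0.1471] [420. 217.]
top bin_pivot 0.81 [ 0.6094 -0.2106  0.0121] [410. 217.]
top bin_ledges 0.87 [ 0.6606 -0.213   0.0231] [410. 194.]
top fixture 0.69 [ 0.5972  0.1811 -0.0021] [243. 228.]
top fixture_stop 0.79 [0.6444 0.1946 0.0443] [235. 203.]
top rbar_1_mid 0.64 [ 0.6592 -0.2908  0.0356] [444. 193.]
top speaker_a 0.69 [ 0.4809 -0.0063  0.0015] [324. 274.]
top speaker_a 0.63 [0.393  0.2811 0.0057] [199. 315.]
side [ 0.46937503 -0.89613248  0.76250934] [[0.999, -0.017, 0.051], [-0.051, -0.576, 0.816], [0.016, -0.817, -0.576]] 45.76383942354856
side bin_housing 0.8 [ 0.6107 -0.2081 -0.002 ] [373. 373.]
side bin_handle 0.82 [ 0.5827 -0.2117  0.1466] [363. 311.]
side bin_pivot 0.83 [ 0.6047 -0.2139  0.0128] [371. 369.]
side bin_ledges 0.84 [ 0.6615 -0.2067  0.0282] [404. 359.]
side fixture 0.74 [0.5991 0.1898 0.0009] [347. 243.]
side fixture_stop 0.72 [0.6504 0.1969 0.0412] [369. 226.]
side fixture_stop 0.54 [ 0.6056 -0.2125  0.0157] [372. 368.]
side rbar_1_mid 0.57 [ 0.6606 -0.2914  0.0343] [412. 396.]
side speaker_a 0.97 [ 0.4835 -0.005  -0.0059] [299. 300.]
side speaker_a 0.69 [ 0.3993  0.2861 -0.0036] [263. 223.]
[ 0.13102309 -0.55988747  0.20219873] [-0.00000227  0.99340485  0.11465951  0.00001345] 0.0187
```

View pics/top0.png

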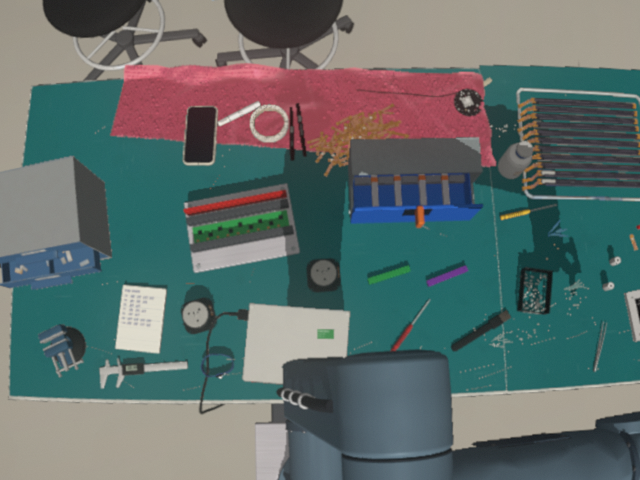

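View pics/side0.png

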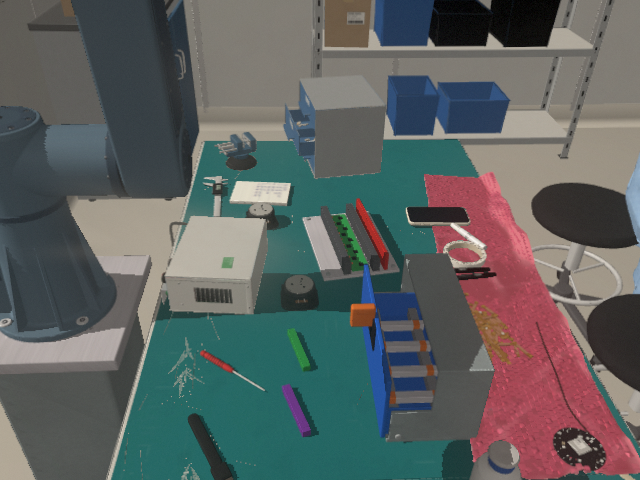

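The top view shows four bars in the hopper (bars at u≈375, 398, 422 and 445, v≈190), the handle at (420,217), and the fence running from (186,210) to (288,187). The green and purple look-alikes are at (388,273) and (446,275). Next I'll measure the yaws.

Run:
```python
from h import *
np.set_printoptions(suppress=True,precision=4)
for n in ('top','side'):
    im=cv2.imread(f'pics/{n}0.png'); c=cam(n); hsv=cv2.cvtColor(im,cv2.COLOR_BGR2HSV)
    def blobs(lo,hi,box,mn):
        m=cv2.inRange(hsv,np.array(lo),np.array(hi)); k=np.zeros_like(m); x0,y0,x1,y1=box; k[y0:y1,x0:x1]=m[y0:y1,x0:x1]
        N,L,S,C=cv2.connectedComponentsWithStats(k); return [(S[i,4],C[i],L==i) for i in range(1,N) if S[i,4]>=mn]
    box=(170,170,310,230) if n=='top' else (345,190,400,270)
    for a,ce,m in blobs((0,190,90),(6,255,255),box,150)+blobs((174,190,90),(180,255,255),box,150):
        p=np.argwhere(m)[:,::-1].astype(float); W=onz(c,p,.048)[:,:2]; mu=W.mean(0); U,S,V=np.linalg.svd(W-mu,full_matrices=False)
        print(n,'fence',a,mu,'len',np.ptp((W-mu)@V[0]),'wid',np.ptp((W-mu)@V[1]),'yaw of x',np.degrees(np.arctan2(-V[0][0],V[0][1]))%180)
    box=(345,160,490,230) if n=='top' else (345,290,450,420)
    for a,ce,m in blobs((5,100,90),(18,255,255),box,4): print(n,'orange',a,ce,onz(c,[ce],.042)[0][:2])
    cc=np.array([[-.085,-.125,.008],[.085,-.125,.008],[.085,.125,.008],[-.085,.125,.008]])
im=cv2.imread('pics/top0.png')[120:240,180:490]; im2=cv2.imread('pics/side0.png')[190:450,290:500]
cv2.imwrite('pics/crop.png',np.vstack([cv2.resize(im,(775,300),interpolation=cv2.INTER_CUBIC),np.pad(cv2.resize(im2,(242,300)),((0,0),(0,533),(0,0)))]))
```

```text
top orange 7 [346. 163.] [ 0.7347 -0.0642]
top orange 29 [421.6207 177.1724] [ 0.6962 -0.2388]
top orange 27 [444.1852 177.4815] [ 0.6944 -0.2919]
top orange 32 [373.9375 179.1875] [ 0.6937 -0.1274]
top orange 28 [396.6786 177.8929] [ 0.6957 -0.1804]
top orange 145 [419.6483 216.5655] [ 0.6023 -0.2283]
side fence 330 [0.6499 0.1793] len 0.2385529810172545 wid 0.01553013399760623 yaw of x 8.867446129100045
side orange 523 [361.7859 314.3078] [ 0.5991 -0.1042]
side orange 57 [416.     324.0526] [ 0.6959 -0.1338]
side orange 10 [384.7 344.1] [ 0.6309 -0.1828]
side orange 69 [422.7246 345.2319] [ 0.6975 -0.1878]
side orange 76 [429.6842 369.9342] [ 0.6977 -0.2452]
side orange 14 [390.     370.0714] [ 0.631  -0.2433]
side orange 67 [392.5224 397.5672] [ 0.6262 -0.3007]
side orange 7 [433.     391.5714] [ 0.6933 -0.2909]
```

View pics/crop.png

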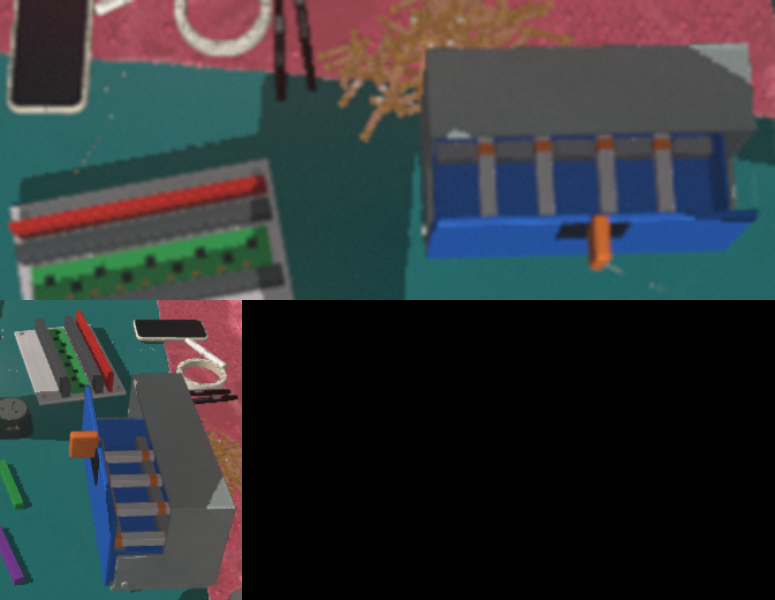

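```bash
python3 - <<'E'
from h import *
np.set_printoptions(suppress=True,precision=4)
c=cam('top'); im=cv2.imread('pics/top0.png'); hsv=cv2.cvtColor(im,cv2.COLOR_BGR2HSV)
m=(cv2.inRange(hsv,(0,150,60),(8,255,255))|cv2.inRange(hsv,(172,150,60),(180,255,255))); k=np.zeros_like(m); k[180:222,178:298]=m[180:222,178:298]
N,L,S,C=cv2.connectedComponentsWithStats(k); i=1+S[1:,4].argmax(); p=np.argwhere(L==i)[:,::-1].astype(float)
W=onz(c,p,.048)[:,:2]; mu=W.mean(0); V=np.linalg.svd(W-mu,full_matrices=False)[2]
print(S[i],mu,np.ptp((W-mu)@V[0]),np.ptp((W-mu)@V[1]),(np.degrees(np.arctan2(-V[0][0],V[0][1]))+90)%180-90)
print(onz(c,[[288,187.5],[298,254],[196,271]],.008), onz(c,[[421,218]],.146))
E
python3 -m pendant '[[[60,40,0,-10,85],[60,40,0,-3.2,85],[60,40,0,0,85],[60,40,0,0,85],[60,40,0,0,60],[60,40,0,0,60],[40,40,0,0,60],[48,68,8,0,60]]]'
```

```text
[184 191 102  23 634] [0.6459 0.194 ] 0.23568893633293214 0.015114216224955908 9.106634807593366
[[0.689  0.0734 0.008 ]
 [0.5291 0.0524 0.008 ]
 [0.495  0.2896 0.008 ]] [[ 0.5744 -0.2136  0.146 ]]
time_s: 2.05
eef_pos: [0.52, -0.2597, 0.2077]
eef_rot: [-0.0, 1.0, -0.001, -0.0]
wrist_force: [0.9, -0.5, -0.0]
opening: 0.704
```

```bash
python3 -m pendant '[[[40,30,0,0,60],[18,17,0,0,60],[0,0,0,0,60],[0,0,0,0,60]]]'
python3 - <<'E'
from h import *
c=cam('side','s1.png'); c2=cam('top','t1.png')
a=cv2.imread('pics/s1.png')[200:400,270:470];b=cv2.imread('pics/t1.png')[120:280,340:500]
cv2.imwrite('pics/v1.png',np.hstack([cv2.resize(a,(400,400)),cv2.resize(b,(400,400))]))
E
```

```text
time_s: 2.55
eef_pos: [0.5764, -0.2145, 0.208]
eef_rot: [0.0, 1.0, -0.0, -0.0]
wrist_force: [0.2, -0.4, 0.6]
opening: 0.7
```

View pics/v1.png

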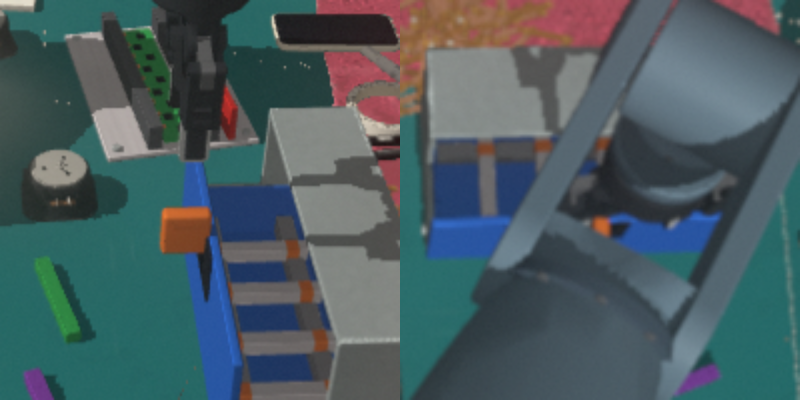

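The gripper hangs above the handle with its jaws straddling it in y. I'll descend and grip.

```bash
python3 -m pendant '[[[0,2,-40,0,50],[1,0,-30,0,50],[0,0,-8,0,50],[0,0,0,0,50],[0,0,0,0,0],[0,0,0,0,0],[0,0,0,0,0],[0,0,0,0,0]]]'
```

```text
time_s: 3.65
eef_pos: [0.5783, -0.2122, 0.131]
eef_rot: [0.0, 1.0, -0.0, 0.001]
wrist_force: [0.1, 0.8, 3.7]
opening: -0.002
```

Run:
```python
from h import *
c=cam('side','s2.png'); c2=cam('top','t2.png')
a=cv2.imread('pics/s2.png')[220:380,300:460];b=cv2.imread('pics/t2.png')[160:260,370:470]
cv2.imwrite('pics/v2.png',np.hstack([cv2.resize(a,(400,400)),cv2.resize(b,(400,400))]))
print(proj(c,monitor.get_obs()['eef_pos']))
tips(c,'side',['bin_handle','bin_pivot'])
```

```text
[[359.5923456  318.63073696]]
side bin_handle 0.63 [ 0.5813 -0.2106  0.1469] [362. 311.]
side bin_pivot 0.55 [ 0.6063 -0.2127  0.0139] [372. 368.]
```

View pics/v2.png

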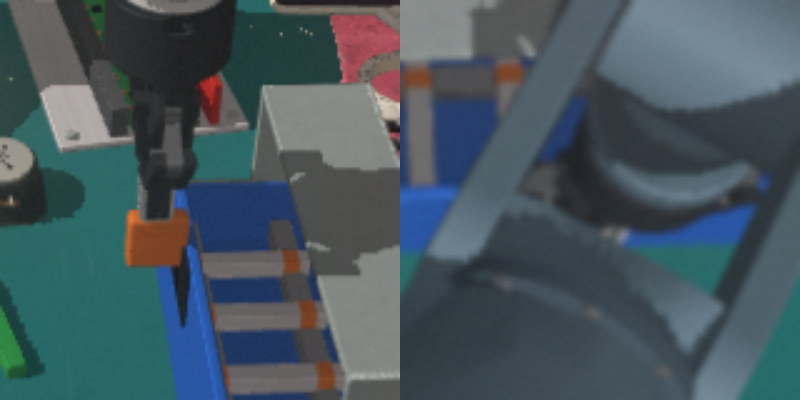

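Run:
```python
from h import *
c=cam('side');np.set_printoptions(suppress=True,precision=1)
for y in (-.2145,-.2445,-.1845): print('s1 tips',y,proj(c,[[.5764,y,.216],[.5764-.011,y,.216],[.5764+.011,y,.216]]).tolist())
for y in (-.212,-.18,-.15): print('now tip',y,proj(c,[[.578,y,.131]]))
print('fin top -y',proj(c,[[.559,-.219,.160],[.599,-.219,.160],[.599,-.205,.160],[.559,-.205,.160],[.559,-.219,.118],[.599,-.219,.118]]))
o=monitor.get_obs(); print({k:np.array(v) for k,v in o.items()})
```

```text
s1 tips -0.2145 [[361.54238131851855, 278.6456087841739], [354.43123946233254, 278.7848821454487], [368.64614084553943, 278.50696206869577]]
s1 tips -0.2445 [[363.75922793053655, 291.16721459448155], [356.44358719822526, 291.3176446183011], [371.06714352255807, 291.0176379012696]]
s1 tips -0.1845 [[359.4482742482041, 266.80919155741464], [352.5302164130427, 266.9382125656114], [366.3592703711802, 266.680602508501]]
now tip -0.212 [[359.4 318.5]]
now tip -0.18 [[357.3 305.5]]
now tip -0.15 [[355.5 293.9]]
fin top -y [[349.  308.2]
 [374.  307.7]
 [372.9 301.9]
 [348.1 302.4]
 [347.8 327.7]
 [372.2 327.1]]
{'time_s': array(3.9), 'q': array([-0.5,  0.3,  1.6, -0. ,  1.2,  1. ]), 'dq': array([-0., -0.,  0., -0., -0., -0.]), 'joint_efforts': array([ -0.1, -47.3, -31.3,  -0. ,  -0.3,   0. ]), 'eef_pos': array([ 0.6, -0.2,  0.1]), 'eef_rot': array([ 0.,  1., -0.,  0.]), 'wrist_force': array([-0.6,  0.3,  5.6]), 'torque': array([0.1, 0.1, 0. ]), 'opening': array(0.)}
```

Run:
```python
import cv2,numpy as np
a=cv2.imread('pics/s1.png')[230:350,310:430];b=cv2.imread('pics/s2.png')[230:350,310:430]
cv2.imwrite('pics/v3.png',np.hstack([cv2.resize(a,(400,400),interpolation=2),cv2.resize(b,(400,400),interpolation=2)]))
```

```text
(no output)
```

View pics/v3.png

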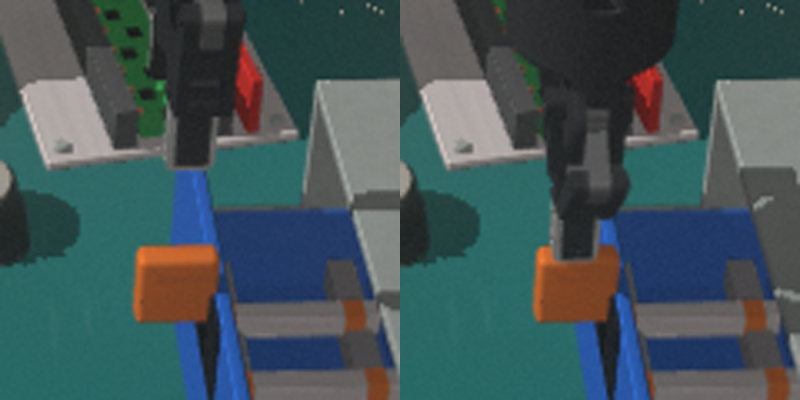

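The finger tips end on the fin's top edge at about (362,309), whereas the reported TCP projects to (359,318). The tips therefore look about 27 mm higher than reported, so I'll check with the gripper in free air.

```bash
python3 -m pendant '[[[0,0,50,0,0],[0,0,50,0,0],[0,0,0,0,0],[0,0,0,0,0]]]'
python3 - <<'E'
from h import *
c=cam('side','s3.png'); e=monitor.get_obs()['eef_pos']; print(e,proj(c,e),proj(c,np.array(e)+[0,-.005,.027]))
a=cv2.imread('pics/s3.png')[210:330,310:430]
cv2.imwrite('pics/v4.png',cv2.resize(a,(600,600),interpolation=2))
E
```

```text
time_s: 4.4
eef_pos: [0.5774, -0.2118, 0.2293]
eef_rot: [-0.0, 1.0, -0.0, -0.001]
wrist_force: [-0.1, -0.2, -1.3]
opening: -0.003
[ 0.57697416 -0.21151326  0.22833138] [[362.15868435 271.11836483]] [[363.57104868 258.91636332]]
```

View pics/v4.png

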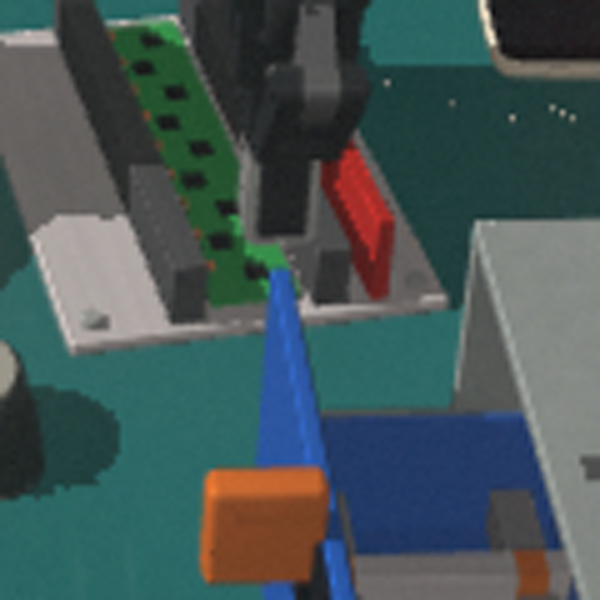

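Tip seen at (366,258), where the reported TCP would be at (362,271). The real tips are therefore about 27 mm above the reported TCP, and the contact on the fin top agrees. I'll allow for that offset and regrip lower.

```bash
python3 -m pendant '[[[0,0,0,0,50],[0,0,-50,0,50],[0,0,-38,0,50],[0,0,0,0,50],[0,0,-12,0,50],[0,0,-12,0,50],[0,0,-10,0,50],[0,0,0,0,50]]]'
python3 - <<'E'
from h import *
c=cam('side','s4.png')
a=cv2.imread('pics/s4.png')[230:350,310:430]
cv2.imwrite('pics/v5.png',cv2.resize(a,(600,600),interpolation=2))
E
```

```text
time_s: 5.45
eef_pos: [0.5774, -0.2117, 0.1073]
eef_rot: [-0.0, 1.0, -0.0, -0.001]
wrist_force: [-0.2, 0.8, -0.3]
opening: 0.585
```

View pics/v5.png

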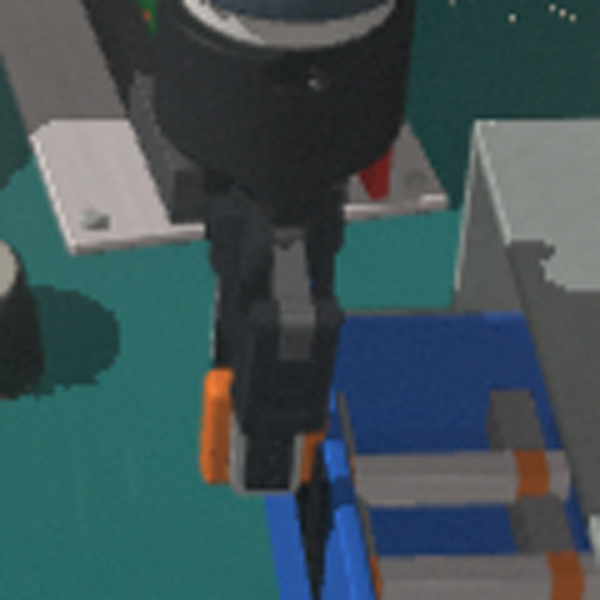

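The near finger now covers the fin face. I'll close and pull along the arc.

```bash
python3 -m pendant '[[[0,0,0,0,0],[0,0,0,0,0],[0,0,0,0,0],[0,0,0,0,0],[-6,0,-1.5,0,0],[-7,0,-2,0,0],[-6,0,-2.2,0,0],[-7,0,-2.5,0,0]]]'; python3 -m pendant '[[[-6,0,-3,0,0],[-6,0,-3.1,0,0],[-5,0,-3,0,0],[-5,0,-3,0,0],[-2,0,-1.5,0,0],[0,0,0,0,0],[0,0,0,0,0]]]'
python3 - <<'E'
from h import *
c=cam('side','s5.png'); tips(c,'side',['bin_handle','bin_ledges'])
E
```

```text
time_s: 6.5
eef_pos: [0.5552, -0.2108, 0.1024]
eef_rot: [-0.0, 1.0, -0.0, 0.004]
wrist_force: [5.4, 7.8, 7.2]
opening: 0.152
time_s: 7.38
eef_pos: [0.5297, -0.2109, 0.0895]
eef_rot: [-0.0, 1.0, 0.0, 0.002]
wrist_force: [-3.6, 9.0, 17.3]
opening: 0.15
side bin_handle 0.64 [ 0.5368 -0.2113  0.1324] [334. 318.]
side bin_ledges 0.93 [ 0.6543 -0.2065  0.0436] [400. 353.]
```

```bash
python3 -m pendant '[[[0,0,0,0,50],[0,0,0,0,50],[0,0,25,0,50],[0,0,45,0,50],[0,40,40,0,50],[0,60,10,0,50],[0,60,0,0,50],[0,60,0,0,50]]]'; python3 -m pendant '[[[0,60,0,0,35],[0,60,0,0,35],[0,0,0,0,35]]]'
python3 - <<'E'
from h import *
np.set_printoptions(suppress=True,precision=4)
v=[]
th=.37
for n in ('top','side'):
    c=cam(n,n+'6.png'); tips(c,n,['bin_handle','bin_ledges']+(['rbar_1_mid','fixture','fixture_stop']))
    im=cv2.imread(f'pics/{n}6.png'); hsv=cv2.cvtColor(im,cv2.COLOR_BGR2HSV); m=cv2.inRange(hsv,(5,100,90),(18,255,255))
    k=np.zeros_like(m); x0,y0,x1,y1=(345,160,490,235) if n=='top' else (345,280,450,420); k[y0:y1,x0:x1]=m[y0:y1,x0:x1]
    N,L,S,C=cv2.connectedComponentsWithStats(k)
    for i in range(1,N):
        if S[i,4]>5: print(n,S[i,4],C[i],onz(c,[C[i]],.055)[0])
    # expected bar ends for lanes
a=cv2.imread('pics/top6.png')[140:240,340:500];b=cv2.imread('pics/side6.png')[250:440,310:490]
cv2.imwrite('pics/v6.png',np.hstack([cv2.resize(a,(480,300),interpolation=2),cv2.resize(b,(284,300),interpolation=2)]))
E
```

```text
time_s: 8.52
eef_pos: [0.5278, 0.0093, 0.2065]
eef_rot: [0.0, 1.0, -0.001, 0.0]
wrist_force: [0.9, 0.1, -0.5]
opening: 0.589
time_s: 8.9
eef_pos: [0.5271, 0.1316, 0.2061]
eef_rot: [-0.0, 1.0, 0.003, -0.0]
wrist_force: [-0.1, -0.7, -0.3]
opening: 0.408
top bin_handle 0.59 [ 0.5331 -0.2102  0.1321] [420. 239.]
top bin_ledges 0.8 [ 0.6516 -0.214   0.0424] [412. 196.]
top bin_ledges 0.22 [ 0.6482 -0.2402  0.051 ] [424. 196.]
top rbar_1_mid 0.6 [ 0.6484 -0.2925  0.0519] [447. 195.]
top fixture 0.86 [ 0.5948  0.1854 -0.0006] [241. 228.]
top 29 [397.931  180.5862] [ 0.6852 -0.1812  0.055 ]
top 34 [423.9118 179.9412] [ 0.6854 -0.2414  0.055 ]
top 35 [447. 180.] [ 0.6842 -0.2952  0.055 ]
top 33 [375.1818 182.    ] [ 0.683  -0.1288  0.055 ]
top 31 [399.0323 212.129 ] [ 0.6107 -0.1797  0.055 ]
top 27 [423.8889 211.4444] [ 0.6109 -0.2365  0.055 ]
top 24 [447.5 211.5] [ 0.6094 -0.2909  0.055 ]
top 25 [375.64 213.52] [ 0.6088 -0.1264  0.055 ]
top 41 [419.9268 231.561 ] [ 0.5645 -0.2247  0.055 ]
side bin_handle 0.95 [ 0.5388 -0.211   0.1296] [335. 319.]
side rbar_1_mid 0.65 [ 0.65   -0.2921  0.0496] [407. 390.]
side fixture 0.61 [0.5972 0.188  0.0028] [346. 242.]
side fixture_stop 0.73 [0.6559 0.1945 0.0417] [372. 226.]
side 60 [409.6333 312.7333] [ 0.6858 -0.117   0.055 ]
side 59 [346.0508 321.9322] [ 0.5659 -0.1378  0.055 ]
side 53 [371.717  323.6415] [ 0.6119 -0.1439  0.055 ]
side 72 [416.4861 333.75  ] [ 0.688  -0.1722  0.055 ]
side 72 [376.8194 344.5694] [ 0.6141 -0.1964  0.055 ]
side 74 [423.1351 357.8649] [ 0.6882 -0.2299  0.055 ]
side 72 [381.5139 369.1806] [ 0.6144 -0.2526  0.055 ]
side 91 [429.3626 383.9341] [ 0.6868 -0.2863  0.055 ]
side 87 [385.6437 395.5862] [ 0.6132 -0.3072  0.055 ]
```

View pics/v6.png

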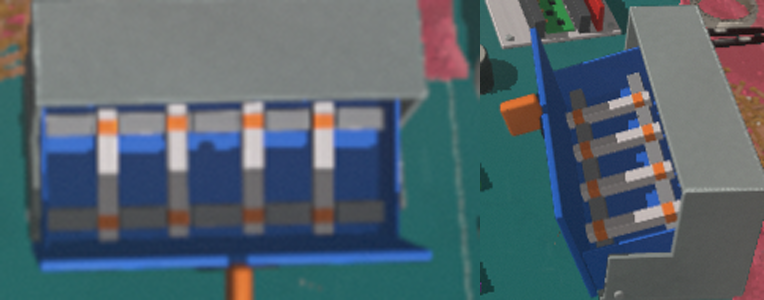

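```bash
python3 - <<'E'
from h import *
c=cam('top');cs=cam('side')
print('roof edge',onz(c,[[425,174],[350,175]],.158), 'side roof edge',onz(cs,[[310+695/764*0+ (690-480)*180/284,250+190*190/300]],.158))
print('tip s4 predicted v at y-.245 for TCP+z', [proj(cs,[[.5804,-.245,.1073+d]])[0].round(1) for d in (.02,.024,.028,.032)])
E
python3 -m pendant '[[[5,-60,0,0,35],[10,-60,0,0,35],[20,-58,0,0,35],[20,-50,-20,0,35],[13,-25,-16,0,35],[0,-5,0,0,35],[0,0,0,0,35]]]'
```

```text
roof edge [[ 0.66741453 -0.22629034  0.158     ]
 [ 0.66881521 -0.06662464  0.158     ]] side roof edge [[ 0.67967792 -0.35129372  0.158     ]]
tip s4 predicted v at y-.245 for TCP+z [array([363. , 334.5]), array([363.2, 332.6]), array([363.3, 330.8]), array([363.5, 328.9])]
time_s: 10.48
eef_pos: [0.5957, -0.1297, 0.1707]
eef_rot: [-0.0, 1.0, -0.0, -0.0]
wrist_force: [-0.5, 1.5, 0.0]
opening: 0.412
```

```bash
python3 -m pendant '[[[0,3,-40,0,35],[4,0,-40,0,35],[10,0,-28,0,35],[9,0,-22,0,35],[6,0,-14,0,35],[3,0,-8,0,35],[0,0,0,0,35]]]'
python3 - <<'E'
from h import *
c=cam('side','s7.png')
a=cv2.imread('pics/s7.png')[220:420,310:470]
cv2.imwrite('pics/v7.png',cv2.resize(a,(480,600),interpolation=2))
E
```

```text
time_s: 11.35
eef_pos: [0.628, -0.1267, 0.0186]
eef_rot: [-0.0, 1.0, -0.0, -0.0]
wrist_force: [-0.4, -0.7, 0.7]
opening: 0.403
```

View pics/v7.png

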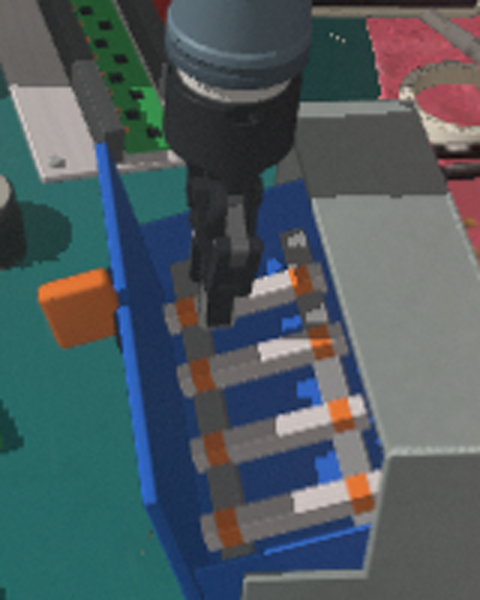

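The near finger stands beside the first bar, just behind its front band, with no contact force. Closing and lifting along the slope.

```bash
python3 -m pendant '[[[0,0,0,0,0],[0,0,0,0,0],[0,0,0,0,0],[0,0,0,0,0]]]'; python3 -m pendant '[[[-4,0,10,0,0],[-8,0,20,0,0],[-12,0,30,0,0],[-12,0,30,0,0],[-12,0,30,0,0],[-12,10,30,0,0],[-20,20,20,0,0]]]'
```

```text
time_s: 11.9
eef_pos: [0.6285, -0.1273, 0.0195]
eef_rot: [0.0, 1.0, -0.0, 0.001]
wrist_force: [-1.4, 0.7, 5.9]
opening: 0.131
time_s: 12.78
eef_pos: [0.5478, -0.0975, 0.1903]
eef_rot: [0.0, 1.0, -0.001, 0.001]
wrist_force: [-0.4, 0.1, -1.1]
opening: 0.128
```

```bash
python3 -m pendant '[[[0,57,0,5,0],[0,60,0,4,0],[0,60,0,0,0],[0,60,0,0,0],[0,60,-20,0,0],[8,55,-20,0,0],[0,6,-40,0,0],[0,0,-40,0,0]]]';  python3 -m pendant '[[[0,0,0,0,0],[0,0,0,0,0]]]'
python3 - <<'E'
from h import *
np.set_printoptions(suppress=True,precision=4)
e=monitor.get_obs()['eef_pos'];print(e)
c=cam('side','s8.png'); tips(c,'side',['rbar_1_mid','fixture','fixture_stop'])
a=cv2.imread('pics/s8.png')[150:300,290:410]
cv2.imwrite('pics/v8.png',cv2.resize(a,(480,600),interpolation=2))
E
```

```text
time_s: 13.78
eef_pos: [0.5554, 0.2615, 0.0678]
eef_rot: [0.0, 0.997, 0.079, 0.0]
wrist_force: [0.9, -0.8, -1.1]
opening: 0.122
time_s: 14.02
eef_pos: [0.5568, 0.2602, 0.0702]
eef_rot: [-0.0, 0.997, 0.078, 0.001]
wrist_force: [0.0, -0.4, -0.2]
opening: 0.124
[0.5568 0.2602 0.0702]
side rbar_1_mid 0.96 [ 0.6534 -0.2953  0.0497] [409. 391.]
side fixture 0.72 [0.6021 0.1864 0.002 ] [348. 243.]
side fixture 0.54 [ 0.6492 -0.2953  0.0513] [407. 391.]
side fixture 0.49 [0.6523 0.1946 0.0452] [370. 225.]
side fixture_stop 0.82 [0.6497 0.1947 0.0414] [369. 227.]
```

View pics/v8.png

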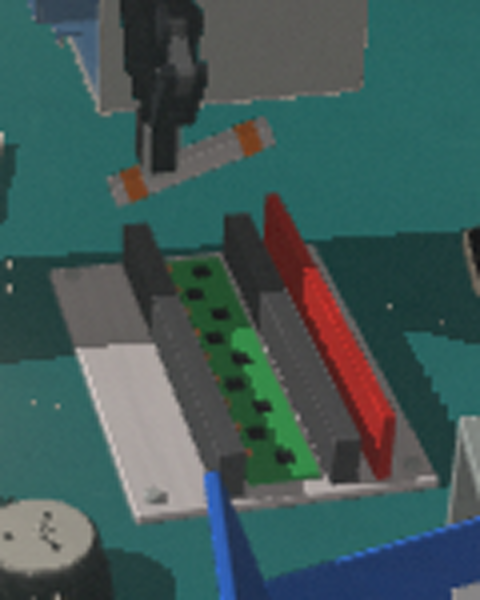

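```bash
python3 -m pendant '[[[-1,0,-20,0,0],[0,0,-15,0,0],[0,0,-5,0,0],[0,0,0,0,0]]]';  python3 -m pendant '[[[0,0,-5,0,0],[0,0,-3,0,0],[0,0,0,0,0]]]';  python3 -m pendant '[[[0,0,-3,0,0],[0,0,0,0,0]]]';  python3 -m pendant '[[[0,0,-3,0,0],[0,0,0,0,0]]]'
```

```text
time_s: 14.72
eef_pos: [0.5542, 0.2601, 0.0276]
eef_rot: [0.0, 0.997, 0.078, -0.001]
wrist_force: [0.3, -0.4, -0.9]
opening: 0.133
time_s: 15.1
eef_pos: [0.5565, 0.2606, 0.023]
eef_rot: [-0.0, 0.997, 0.078, 0.002]
wrist_force: [-2.4, -1.2, 11.3]
opening: 0.123
time_s: 15.35
eef_pos: [0.5583, 0.2608, 0.0219]
eef_rot: [-0.0, 0.997, 0.078, 0.003]
wrist_force: [-1.9, -2.4, 18.6]
opening: 0.127
time_s: 15.6
eef_pos: [0.5597, 0.2616, 0.02]
eef_rot: [-0.001, 0.997, 0.078, 0.005]
wrist_force: [-0.8, 0.1, 21.4]
opening: 0.124
```

```bash
python3 -m pendant '[[[0,0,-3,0,0],[0,0,0,0,0]]]';  python3 -m pendant '[[[0,0,-3,0,0],[0,0,0,0,0]]]'
python3 - <<'E'
from h import *
c=cam('side','s9.png')
a=cv2.imread('pics/s9.png')[150:300,290:410]
cv2.imwrite('pics/v9.png',cv2.resize(a,(480,600),interpolation=2))
E
```

```text
time_s: 15.85
eef_pos: [0.5609, 0.2619, 0.0186]
eef_rot: [-0.001, 0.997, 0.078, 0.006]
wrist_force: [-2.5, -0.6, 28.2]
opening: 0.125
time_s: 16.1
eef_pos: [0.5632, 0.2624, 0.0165]
eef_rot: [-0.002, 0.997, 0.078, 0.008]
wrist_force: [2.7, 0.5, 27.1]
opening: 0.129
```

View pics/v9.png

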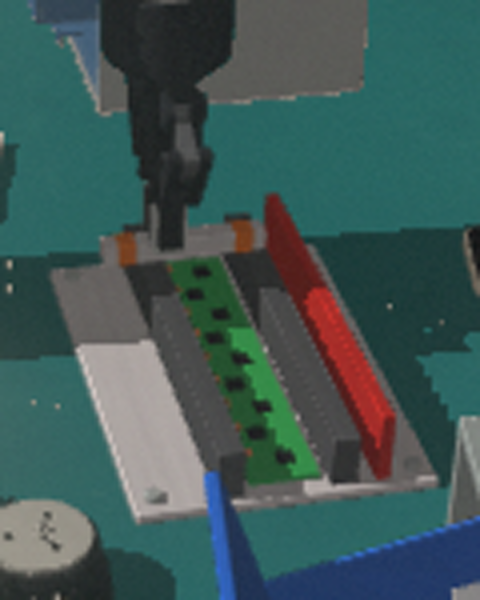

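The bar now lies nearly flat, with its end close to the fence. I'll ease off, release, regrip square, and push along fixture x until the fence pushes back.

```bash
python3 -m pendant '[[[0,0,6,0,0],[0,0,0,0,30],[0,0,0,0,30],[0,0,0,0,30],[0,0,0,0,0],[0,0,0,0,0],[0,0,0,0,0],[0,0,0,0,0]]]';  python3 -m pendant '[[[3,0.5,0,0,0],[0,0,0,0,0]]]';  python3 -m pendant '[[[3,0.5,0,0,0],[0,0,0,0,0]]]'
```

```text
time_s: 17.15
eef_pos: [0.5548, 0.2602, 0.0144]
eef_rot: [0.0, 0.997, 0.078, -0.0]
wrist_force: [0.1, -0.1, -0.7]
opening: 0.143
time_s: 17.4
eef_pos: [0.5583, 0.2608, 0.0147]
eef_rot: [-0.0, 0.997, 0.078, 0.0]
wrist_force: [0.4, -0.2, -1.0]
opening: 0.137
time_s: 17.65
eef_pos: [0.5612, 0.2613, 0.0146]
eef_rot: [-0.0, 0.997, 0.078, 0.0]
wrist_force: [0.0, -0.4, -0.4]
opening: 0.14
```

```bash
for i in 1; do python3 -m pendant '[[[3,0.5,0,0,0],[0,0,0,0,0]]]';  python3 -m pendant '[[[3,0.5,0,0,0],[0,0,0,0,0]]]';  python3 -m pendant '[[[2,0.3,0,0,0],[0,0,0,0,0]]]'; done
python3 - <<'E'
from h import *
c=cam('side','s10.png'); b=cam('top','t10.png')
E
```

```text
time_s: 17.9
eef_pos: [0.5642, 0.2618, 0.0146]
eef_rot: [-0.0, 0.997, 0.078, 0.0]
wrist_force: [0.9, 0.4, -0.9]
opening: 0.138
time_s: 18.15
eef_pos: [0.5672, 0.2623, 0.0147]
eef_rot: [-0.0, 0.997, 0.078, 0.0]
wrist_force: [-0.4, -0.9, -1.3]
opening: 0.142
time_s: 18.4
eef_pos: [0.569, 0.2626, 0.0146]
eef_rot: [-0.0, 0.997, 0.078, 0.0]
wrist_force: [0.3, -0.5, -1.1]
opening: 0.14
```

```bash
python3 -m pendant '[[[2,0.3,0,0,0],[0,0,0,0,0]]]';  python3 -m pendant '[[[2,0.3,0,0,0],[0,0,0,0,0]]]';  python3 - <<'E'
from h import *
c=cam('side','s10.png')
a=cv2.imread('pics/s10.png')[170:260,300:390]
cv2.imwrite('pics/v10.png',cv2.resize(a,(600,600),interpolation=2))
E
```

```text
time_s: 18.75
eef_pos: [0.5711, 0.2629, 0.0147]
eef_rot: [-0.0, 0.997, 0.078, 0.0]
wrist_force: [-0.4, -0.1, -0.9]
opening: 0.135
time_s: 19.0
eef_pos: [0.5723, 0.263, 0.0143]
eef_rot: [0.0, 0.997, 0.078, -0.001]
wrist_force: [-2.4, -1.0, 0.1]
opening: 0.142
```

View pics/v10.png

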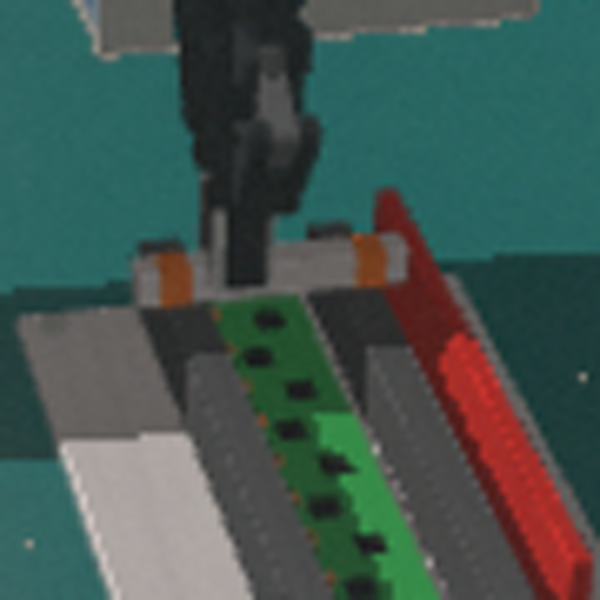

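```bash
python3 -m pendant '[[[2,0.3,0,0,0],[0,0,0,0,0]]]';  python3 -m pendant '[[[1,0.2,0,0,0],[0,0,0,0,0],[-2,-0.3,0,0,0],[0,0,0,0,30],[0,0,0,0,30],[0,0,0,0,30],[0,0,30,0,30],[0,0,50,0,30]]]'
```

```text
time_s: 19.3
eef_pos: [0.5723, 0.2631, 0.0142]
eef_rot: [0.0, 0.997, 0.078, -0.003]
wrist_force: [-10.5, -3.1, 6.4]
opening: 0.14
time_s: 20.3
eef_pos: [0.5723, 0.2628, 0.0933]
eef_rot: [0.0, 0.997, 0.078, -0.002]
wrist_force: [1.0, -0.2, 0.4]
opening: 0.348
```

```bash
python3 -m pendant '[[[-10,-20,40,-5,35],[0,-60,30,-4,35],[0,-60,0,0,35],[5,-60,0,0,35],[5,-60,0,0,35],[10,-60,0,0,35],[10,-60,0,0,35],[0,-60,0,0,35]]]'
python3 - <<'E'
from h import *
np.set_printoptions(suppress=True,precision=4)
print(monitor.get_obs()['eef_pos'])
for n in ('top','side'):
    c=cam(n,n+'11.png'); tips(c,n,['rbar_1_mid','rbar_1_mid'][:1]); im=cv2.imread(f'pics/{n}11.png'); hsv=cv2.cvtColor(im,cv2.COLOR_BGR2HSV); m=cv2.inRange(hsv,(5,100,90),(18,255,255))
    for (x0,y0,x1,y1),z in zip([(345,160,490,235),(180,180,300,260)] if n=='top' else [(345,280,450,420),(290,160,410,280)],(.055,.052)):
        k=np.zeros_like(m); k[y0:y1,x0:x1]=m[y0:y1,x0:x1]
        N,L,S,C=cv2.connectedComponentsWithStats(k)
        for i in range(1,N):
            if S[i,4]>8: print(n,z,S[i,4],C[i],onz(c,[C[i]],z)[0])
E
```

```text
time_s: 21.3
eef_pos: [0.5945, -0.1749, 0.1629]
eef_rot: [0.0, 1.0, -0.0, 0.001]
wrist_force: [0.8, 0.3, -0.2]
opening: 0.412
[ 0.5945 -0.1749  0.1629]
top 0.055 28 [424.  211.5] [ 0.6107 -0.2368  0.055 ]
top 0.052 32 [201.0938 213.875 ] [0.6197 0.2705 0.052 ]
top 0.052 30 [205.9    244.4667] [0.5483 0.2583 0.052 ]
side rbar_1_mid 0.95 [ 0.6507 -0.2924  0.0502] [407. 390.]
side 0.055 39 [345.6667 322.5897] [ 0.5651 -0.1395  0.055 ]
side 0.055 73 [416.0548 333.5205] [ 0.6873 -0.1716  0.055 ]
side 0.055 71 [376.6056 344.6338] [ 0.6138 -0.1965  0.055 ]
side 0.055 75 [422.7867 357.5467] [ 0.6877 -0.2292  0.055 ]
side 0.055 71 [381.2676 369.1972] [ 0.614  -0.2527  0.055 ]
side 0.055 90 [429.1333 383.6556] [ 0.6866 -0.2857  0.055 ]
side 0.055 88 [385.3409 395.4545] [ 0.6127 -0.307   0.055 ]
side 0.052 40 [325.75 211.5 ] [0.5518 0.2461 0.052 ]
```

Bar 1 is measured at centre (0.584, 0.264), yaw 9.7°, which is on target. Next, lane 2 the same way.

```bash
python3 -m pendant '[[[0,-6,-35,0,35],[4,0,-37,0,35],[10,0,-28,0,35],[10,0,-22,0,35],[6,0,-14,0,35],[3,0,-8,0,35],[0,0,0,0,35]]]'; python3 -m pendant '[[[0,0,0,0,0],[0,0,0,0,0],[0,0,0,0,0],[0,0,0,0,0]]]'
```

```text
time_s: 22.38
eef_pos: [0.6269, -0.1781, 0.0185]
eef_rot: [-0.0, 1.0, 0.0, -0.0]
wrist_force: [-0.3, -0.4, 0.1]
opening: 0.408
time_s: 22.88
eef_pos: [0.6275, -0.1789, 0.0197]
eef_rot: [0.0, 1.0, -0.0, 0.001]
wrist_force: [-0.4, 0.5, 5.5]
opening: 0.125
```

```bash
python3 -m pendant '[[[-4,0,10,0,0],[-8,0,20,0,0],[-12,0,30,0,0],[-12,0,30,0,0],[-12,0,30,0,0],[-12,10,30,0,0],[-20,20,20,0,0]]]'; python3 -m pendant '[[[0,57,0,5,0],[0,60,0,4,0],[0,60,0,0,0],[0,60,0,0,0],[10,60,-20,0,0],[13,55,-20,0,0],[0,5,-40,0,0],[0,0,-40,0,0]]]';  python3 -m pendant '[[[0,0,-20,0,0],[0,0,-15,0,0],[0,0,-3,0,0],[0,0,0,0,0]]]'
```

```text
time_s: 23.75
eef_pos: [0.5468, -0.1491, 0.1905]
eef_rot: [0.001, 1.0, -0.001, 0.001]
wrist_force: [0.1, -0.0, 0.7]
opening: 0.129
time_s: 24.75
eef_pos: [0.5693, 0.2083, 0.0683]
eef_rot: [-0.0, 0.997, 0.079, 0.0]
wrist_force: [0.1, -0.2, -0.9]
opening: 0.124
time_s: 25.25
eef_pos: [0.5706, 0.2069, 0.0321]
eef_rot: [-0.0, 0.997, 0.078, 0.001]
wrist_force: [-0.2, -0.0, -0.3]
opening: 0.125
```

```bash
python3 -m pendant '[[[0,0,-8,0,0],[0,0,-3,0,0],[0,0,-3,0,0],[0,0,0,0,0]]]';  python3 -m pendant '[[[0,0,-3,0,0],[0,0,-3,0,0],[0,0,0,0,0]]]'
```

```text
time_s: 25.75
eef_pos: [0.5749, 0.2077, 0.0221]
eef_rot: [-0.0, 0.997, 0.078, 0.005]
wrist_force: [0.8, 0.2, 17.5]
opening: 0.13
time_s: 26.12
eef_pos: [0.5759, 0.2079, 0.0174]
eef_rot: [-0.0, 0.997, 0.078, 0.006]
wrist_force: [-0.1, 0.3, 24.1]
opening: 0.124
```

```bash
python3 -m pendant '[[[0,0,-2,0,0],[0,0,0,0,0],[0,0,7,0,0],[0,0,0,0,30],[0,0,0,0,30],[0,0,0,0,30],[0,0,0,0,30]]]'; python3 -m pendant '[[[0,0,0,0,0],[0,0,0,0,0],[0,0,0,0,0],[0,0,0,0,0],[3,0.5,0,0,0],[0,0,0,0,0]]]';  python3 -m pendant '[[[3,0.5,0,0,0],[0,0,0,0,0]]]';  python3 -m pendant '[[[2,0.3,0,0,0],[0,0,0,0,0]]]'
```

```text
time_s: 27.0
eef_pos: [0.5692, 0.2069, 0.0154]
eef_rot: [0.0, 0.997, 0.078, -0.001]
wrist_force: [-0.4, 0.6, -0.7]
opening: 0.352
time_s: 27.75
eef_pos: [0.573, 0.2075, 0.0161]
eef_rot: [-0.0, 0.997, 0.078, 0.0]
wrist_force: [0.5, 1.0, -0.4]
opening: 0.139
time_s: 28.0
eef_pos: [0.576, 0.208, 0.0161]
eef_rot: [-0.0, 0.997, 0.078, 0.0]
wrist_force: [-0.1, -0.1, -0.7]
opening: 0.14
time_s: 28.25
eef_pos: [0.5772, 0.2083, 0.0159]
eef_rot: [0.0, 0.997, 0.078, -0.001]
wrist_force: [-2.4, -0.3, 1.9]
opening: 0.136
```

```bash
python3 -m pendant '[[[2,0.3,0,0,0],[0,0,0,0,0]]]';  python3 -m pendant '[[[1,0.2,0,0,0],[0,0,0,0,0],[-2,-0.3,0,0,0],[0,0,0,0,30],[0,0,0,0,30],[0,0,0,0,30],[0,0,30,0,30],[0,0,50,0,30]]]'; python3 -m pendant '[[[-10,-20,40,-5,35],[0,-60,30,-4,35],[0,-60,0,0,35],[5,-60,0,0,35],[5,-60,0,0,35],[10,-60,0,0,35],[10,-60,0,0,35],[0,-60,0,0,35]]]'
python3 - <<'E'
from h import *
np.set_printoptions(suppress=True,precision=4)
print(monitor.get_obs()['eef_pos'])
for n in ('top','side'):
    c=cam(n,n+'12.png'); im=cv2.imread(f'pics/{n}12.png'); hsv=cv2.cvtColor(im,cv2.COLOR_BGR2HSV); m=cv2.inRange(hsv,(5,100,90),(18,255,255))
    for (x0,y0,x1,y1),z in zip([(345,160,490,235),(180,180,300,260)] if n=='top' else [(345,280,450,420),(290,160,410,280)],(.055,.052)):
        k=np.zeros_like(m); k[y0:y1,x0:x1]=m[y0:y1,x0:x1]
        N,L,S,C=cv2.connectedComponentsWithStats(k)
        for i in range(1,N):
            if S[i,4]>8: print(n,z,S[i,4],C[i],onz(c,[C[i]],z)[0])
E
```

```text
time_s: 28.5
eef_pos: [0.5771, 0.2083, 0.0159]
eef_rot: [0.0, 0.997, 0.078, -0.003]
wrist_force: [-10.0, -3.0, 8.5]
opening: 0.139
time_s: 29.5
eef_pos: [0.577, 0.2082, 0.0947]
eef_rot: [0.0, 0.997, 0.078, -0.002]
wrist_force: [0.8, 0.1, 0.0]
opening: 0.351
time_s: 30.5
eef_pos: [0.5992, -0.2296, 0.1641]
eef_rot: [0.0, 1.0, -0.0, 0.001]
wrist_force: [0.9, -0.6, -0.3]
opening: 0.411
[ 0.5992 -0.2296  0.1641]
top 0.055 15 [422.4 179.4] [ 0.6868 -0.238   0.055 ]
top 0.052 31 [224.3871 209.4839] [0.6284 0.2168 0.052 ]
top 0.052 37 [201.2162 213.9189] [0.6196 0.2702 0.052 ]
top 0.052 28 [229.5714 239.9643] [0.5573 0.2043 0.052 ]
top 0.052 30 [205.9    244.4667] [0.5483 0.2583 0.052 ]
side 0.055 44 [345.8182 322.5   ] [ 0.5654 -0.1393  0.055 ]
side 0.055 76 [422.8421 357.6053] [ 0.6878 -0.2293  0.055 ]
side 0.055 71 [381.2958 369.2535] [ 0.614  -0.2528  0.055 ]
side 0.055 91 [429.0879 383.6484] [ 0.6865 -0.2857  0.055 ]
side 0.055 89 [385.382  395.4607] [ 0.6128 -0.307   0.055 ]
side 0.052 39 [354.8205 208.5641] [0.622  0.2575 0.052 ]
side 0.052 39 [325.6923 211.4103] [0.5517 0.2465 0.052 ]
side 0.052 39 [330.8205 223.5897] [0.5604 0.1935 0.052 ]
```

```bash
python3 -m pendant '[[[0,-8,-36,0,35],[2,0,-37,0,35],[8,0,-28,0,35],[9,0,-22,0,35],[6,0,-14,0,35],[3,0,-9,0,35],[0,0,0,0,35]]]'; python3 -m pendant '[[[0,0,0,0,0],[0,0,0,0,0],[0,0,0,0,0],[0,0,0,0,0]]]'; python3 -m pendant '[[[-4,0,10,0,0],[-8,0,20,0,0],[-12,0,30,0,0],[-12,0,30,0,0],[-12,0,30,0,0],[-12,10,30,0,0],[-20,20,20,0,0]]]'
```

```text
time_s: 31.48
eef_pos: [0.6266, -0.2351, 0.0177]
eef_rot: [-0.0, 1.0, -0.0, -0.0]
wrist_force: [-0.4, 0.8, 0.1]
opening: 0.414
time_s: 31.98
eef_pos: [0.6272, -0.2359, 0.0192]
eef_rot: [0.0, 1.0, -0.0, 0.001]
wrist_force: [-1.0, 0.9, 6.8]
opening: 0.129
time_s: 32.85
eef_pos: [0.5465, -0.2059, 0.1899]
eef_rot: [0.001, 1.0, -0.001, 0.001]
wrist_force: [-0.9, 0.0, -0.7]
opening: 0.126
```

```bash
python3 -m pendant '[[[0,60,0,5,0],[0,60,0,4,0],[4,60,0,0,0],[4,60,0,0,0],[10,60,-20,0,0],[14,55,-20,0,0],[0,5,-40,0,0],[0,0,-40,0,0]]]';  python3 -m pendant '[[[0,0,-20,0,0],[0,0,-15,0,0],[0,0,-3,0,0],[0,0,-8,0,0],[0,0,-3,0,0],[0,0,-3,0,0],[0,0,0,0,0]]]';  python3 -m pendant '[[[0,0,-3,0,0],[0,0,-3,0,0],[0,0,-2,0,0],[0,0,0,0,0]]]'
```

```text
time_s: 33.85
eef_pos: [0.5781, 0.1545, 0.0678]
eef_rot: [-0.0, 0.997, 0.079, 0.0]
wrist_force: [0.4, -0.3, -0.3]
opening: 0.134
time_s: 34.72
eef_pos: [0.5835, 0.1537, 0.0216]
eef_rot: [-0.0, 0.997, 0.078, 0.005]
wrist_force: [-0.5, 1.7, 18.2]
opening: 0.133
time_s: 35.22
eef_pos: [0.5857, 0.1537, 0.0164]
eef_rot: [0.0, 0.997, 0.078, 0.007]
wrist_force: [-1.2, -0.1, 30.4]
opening: 0.125
```

```bash
python3 -m pendant '[[[0,0,7,0,0],[0,0,0,0,30],[0,0,0,0,30],[0,0,0,0,30],[0,0,0,0,30]]]'; python3 -m pendant '[[[0,0,0,0,0],[0,0,0,0,0],[0,0,0,0,0],[0,0,0,0,0],[3,0.5,0,0,0],[0,0,0,0,0]]]';  python3 -m pendant '[[[3,0.5,0,0,0],[0,0,0,0,0]]]';  python3 -m pendant '[[[2,0.3,0,0,0],[0,0,0,0,0]]]'
```

```text
time_s: 35.85
eef_pos: [0.578, 0.1531, 0.0149]
eef_rot: [-0.0, 0.997, 0.078, -0.001]
wrist_force: [0.1, 0.2, -0.3]
opening: 0.355
time_s: 36.6
eef_pos: [0.5818, 0.1537, 0.0155]
eef_rot: [-0.0, 0.997, 0.078, 0.0]
wrist_force: [-0.1, -0.1, -0.9]
opening: 0.138
time_s: 36.85
eef_pos: [0.5848, 0.1542, 0.0155]
eef_rot: [-0.0, 0.997, 0.078, 0.0]
wrist_force: [-0.1, 0.2, -0.4]
opening: 0.14
time_s: 37.1
eef_pos: [0.5857, 0.1544, 0.0153]
eef_rot: [0.0, 0.997, 0.078, -0.001]
wrist_force: [-5.4, -0.7, 3.2]
opening: 0.138
```

```bash
python3 -m pendant '[[[2,0.3,0,0,0],[0,0,0,0,0]]]';  python3 -m pendant '[[[-1.5,-0.2,0,0,0],[0,0,0,0,30],[0,0,0,0,30],[0,0,0,0,30],[0,0,30,0,30],[0,0,50,0,30]]]'; python3 -m pendant '[[[-10,-20,40,-5,35],[0,-60,30,-4,35],[0,-60,0,0,35],[5,-60,0,0,35],[5,-60,0,0,35],[5,-60,0,0,35],[5,-60,0,0,35],[0,-58,0,0,35]]]'
python3 - <<'E'
from h import *
np.set_printoptions(suppress=True,precision=4)
print(monitor.get_obs()['eef_pos'])
for n in ('top','side'):
    c=cam(n,n+'13.png'); im=cv2.imread(f'pics/{n}13.png'); hsv=cv2.cvtColor(im,cv2.COLOR_BGR2HSV); m=cv2.inRange(hsv,(5,100,90),(18,255,255))
    for (x0,y0,x1,y1),z in zip([(345,160,490,235),(180,180,300,260)] if n=='top' else [(345,280,450,420),(290,160,410,280)],(.055,.052)):
        k=np.zeros_like(m); k[y0:y1,x0:x1]=m[y0:y1,x0:x1]
        N,L,S,C=cv2.connectedComponentsWithStats(k)
        for i in range(1,N):
            if S[i,4]>8: print(n,z,S[i,4],C[i],onz(c,[C[i]],z)[0])
E
```

```text
time_s: 37.35
eef_pos: [0.5856, 0.1544, 0.0153]
eef_rot: [0.0, 0.997, 0.078, -0.003]
wrist_force: [-12.1, -2.8, 9.7]
opening: 0.139
time_s: 38.1
eef_pos: [0.5852, 0.1544, 0.0942]
eef_rot: [-0.0, 0.997, 0.078, -0.002]
wrist_force: [0.6, 0.2, -0.0]
opening: 0.348
time_s: 39.1
eef_pos: [0.5971, -0.2816, 0.1635]
eef_rot: [0.0, 1.0, -0.0, 0.0]
wrist_force: [-0.3, 0.7, -0.4]
opening: 0.412
[ 0.5971 -0.2816  0.1635]
top 0.055 24 [448.5417 180.375 ] [ 0.6832 -0.2988  0.055 ]
top 0.052 32 [248.     204.9375] [0.6375 0.1626 0.052 ]
top 0.052 31 [224.3871 209.4839] [0.6284 0.2168 0.052 ]
top 0.052 37 [201.2162 213.9189] [0.6196 0.2702 0.052 ]
top 0.052 30 [253.1    235.3333] [0.5665 0.151  0.052 ]
top 0.052 28 [229.5714 239.9643] [0.5573 0.2043 0.052 ]
top 0.052 33 [205.7576 244.4242] [0.5484 0.2586 0.052 ]
side 0.055 46 [345.8696 322.3043] [ 0.5655 -0.1388  0.055 ]
side 0.055 90 [429.1778 383.7889] [ 0.6866 -0.286   0.055 ]
side 0.055 89 [385.382  395.4607] [ 0.6128 -0.307   0.055 ]
side 0.052 39 [354.8205 208.5641] [0.622  0.2575 0.052 ]
side 0.052 39 [325.6923 211.4103] [0.5517 0.2465 0.052 ]
side 0.052 27 [360.1852 220.0741] [0.6294 0.2065 0.052 ]
side 0.052 39 [330.8205 223.5897] [0.5604 0.1935 0.052 ]
side 0.052 41 [336.5854 236.6098] [0.5696 0.1403 0.052 ]
```

```bash
python3 -m pendant '[[[0,-11,-36,0,35],[4,0,-37,0,35],[8,0,-28,0,35],[9,0,-22,0,35],[6,0,-14,0,35],[3,0,-9,0,35],[0,0,0,0,35]]]'; python3 -m pendant '[[[0,0,0,0,0],[0,0,0,0,0],[0,0,0,0,0],[0,0,0,0,0]]]'; python3 -m pendant '[[[-4,0,10,0,0],[-8,0,20,0,0],[-12,0,30,0,0],[-12,0,30,0,0],[-12,0,30,0,0],[-12,10,30,0,0],[-20,20,20,0,0]]]'
```

```text
time_s: 40.08
eef_pos: [0.6268, -0.29, 0.0171]
eef_rot: [-0.0, 1.0, -0.0, -0.0]
wrist_force: [-0.3, 0.3, 0.4]
opening: 0.408
time_s: 40.58
eef_pos: [0.6275, -0.2909, 0.0187]
eef_rot: [0.001, 1.0, -0.0, 0.001]
wrist_force: [-2.2, 0.1, 6.1]
opening: 0.13
time_s: 41.45
eef_pos: [0.5467, -0.2607, 0.1893]
eef_rot: [0.0, 1.0, -0.001, 0.001]
wrist_force: [-0.5, -1.1, 0.4]
opening: 0.134
```

```bash
python3 -m pendant '[[[0,60,0,5,0],[4,60,0,4,0],[6,60,0,0,0],[6,60,0,0,0],[10,60,-20,0,0],[14,56,-20,0,0],[0,5,-40,0,0],[0,0,-40,0,0]]]';  python3 -m pendant '[[[0,0,-20,0,0],[0,0,-15,0,0],[0,0,-3,0,0],[0,0,-8,0,0],[0,0,-3,0,0],[0,0,-3,0,0],[0,0,0,0,0]]]';  python3 -m pendant '[[[0,0,-3,0,0],[0,0,-3,0,0],[0,0,-2,0,0],[0,0,0,0,0]]]'
```

```text
time_s: 42.45
eef_pos: [0.5862, 0.1008, 0.0671]
eef_rot: [-0.0, 0.997, 0.079, 0.0]
wrist_force: [-0.3, -0.1, -0.7]
opening: 0.13
time_s: 43.32
eef_pos: [0.592, 0.0993, 0.0214]
eef_rot: [0.0, 0.997, 0.078, 0.005]
wrist_force: [-0.6, 2.1, 19.4]
opening: 0.126
time_s: 43.82
eef_pos: [0.5954, 0.0991, 0.0163]
eef_rot: [0.001, 0.997, 0.078, 0.009]
wrist_force: [-0.3, 2.1, 30.3]
opening: 0.128
```

```bash
python3 -m pendant '[[[0,0,7,0,0],[0,0,0,0,30],[0,0,0,0,30],[0,0,0,0,30],[0,0,0,0,30]]]'; python3 -m pendant '[[[0,0,0,0,0],[0,0,0,0,0],[0,0,0,0,0],[0,0,0,0,0],[3,0.5,0,0,0],[0,0,0,0,0]]]';  python3 -m pendant '[[[3,0.5,0,0,0],[0,0,0,0,0]]]';  python3 -m pendant '[[[2,0.3,0,0,0],[0,0,0,0,0]]]';  python3 -m pendant '[[[2,0.3,0,0,0],[0,0,0,0,0]]]'
```

```text
time_s: 44.45
eef_pos: [0.5862, 0.0992, 0.0143]
eef_rot: [-0.0, 0.997, 0.078, -0.001]
wrist_force: [0.0, -0.1, -0.2]
opening: 0.354
time_s: 45.2
eef_pos: [0.5899, 0.0997, 0.0149]
eef_rot: [0.0, 0.997, 0.078, 0.0]
wrist_force: [-0.4, 0.3, -0.3]
opening: 0.138
time_s: 45.45
eef_pos: [0.5929, 0.1002, 0.0149]
eef_rot: [0.0, 0.997, 0.078, 0.0]
wrist_force: [1.3, 0.4, -0.4]
opening: 0.141
time_s: 45.7
eef_pos: [0.5949, 0.1006, 0.0149]
eef_rot: [-0.0, 0.997, 0.078, 0.0]
wrist_force: [-0.2, -0.1, -0.8]
opening: 0.139
time_s: 45.95
eef_pos: [0.5952, 0.1007, 0.0148]
eef_rot: [0.0, 0.997, 0.078, -0.002]
wrist_force: [-5.5, -1.1, 4.4]
opening: 0.137
```

```bash
python3 -m pendant '[[[1.5,0.2,0,0,0],[0,0,0,0,0]]]';  python3 -m pendant '[[[-1.5,-0.2,0,0,0],[0,0,0,0,30],[0,0,0,0,30],[0,0,0,0,30],[0,0,30,0,30],[0,0,50,0,30]]]'; python3 -m pendant '[[[-10,-20,40,-5,50],[-10,-60,40,-4,50],[-15,-60,0,0,50],[-15,-60,0,0,50],[-15,-60,0,0,50],[0,-51,0,0,50],[0,0,0,0,50]]]'
python3 - <<'E'
from h import *
np.set_printoptions(suppress=True,precision=4)
print(monitor.get_obs()['eef_pos'])
for n in ('top','side'):
    c=cam(n,n+'14.png'); im=cv2.imread(f'pics/{n}14.png'); hsv=cv2.cvtColor(im,cv2.COLOR_BGR2HSV); m=cv2.inRange(hsv,(5,100,90),(18,255,255))
    x0,y0,x1,y1=(180,180,310,260) if n=='top' else (290,160,410,280)
    k=np.zeros_like(m); k[y0:y1,x0:x1]=m[y0:y1,x0:x1]
    N,L,S,C=cv2.connectedComponentsWithStats(k)
    for i in range(1,N):
        if S[i,4]>8: print(n,S[i,4],C[i],onz(c,[C[i]],.052)[0])
a=cv2.imread('pics/top14.png')[170:290,170:330];b=cv2.imread('pics/side14.png')[180:340,270:430]
cv2.imwrite('pics/v14.png',np.hstack([cv2.resize(a,(467,350),interpolation=2),cv2.resize(b,(330,350),interpolation=2)]))
E
```

```text
time_s: 46.2
eef_pos: [0.5951, 0.1007, 0.0147]
eef_rot: [0.0, 0.997, 0.078, -0.003]
wrist_force: [-12.0, -2.7, 9.5]
opening: 0.143
time_s: 46.95
eef_pos: [0.5949, 0.1008, 0.0936]
eef_rot: [-0.0, 0.997, 0.078, -0.002]
wrist_force: [0.3, 0.2, -0.1]
opening: 0.356
time_s: 47.82
eef_pos: [0.5329, -0.2055, 0.1695]
eef_rot: [0.001, 1.0, -0.003, 0.0]
wrist_force: [-1.1, 0.9, 0.0]
opening: 0.59
[ 0.5329 -0.2055  0.1695]
top 36 [271.6389 200.5278] [0.6463 0.1085 0.052 ]
top 32 [248.     204.9375] [0.6375 0.1626 0.052 ]
top 29 [224.3103 209.3448] [0.6288 0.217  0.052 ]
top 32 [200.7812 214.0312] [0.6194 0.2712 0.052 ]
top 33 [276.7576 230.9697] [0.5751 0.0975 0.052 ]
top 30 [253.1    235.3333] [0.5665 0.151  0.052 ]
top 27 [229.4444 239.9259] [0.5574 0.2046 0.052 ]
top 27 [205.5556 244.4074] [0.5485 0.2591 0.052 ]
side 28 [361.3214 221.4643] [0.6313 0.2005 0.052 ]
side 44 [367.7273 233.0909] [0.6404 0.1523 0.052 ]
side 48 [374.4583 246.8333] [0.6487 0.0989 0.052 ]
```

View pics/v14.png

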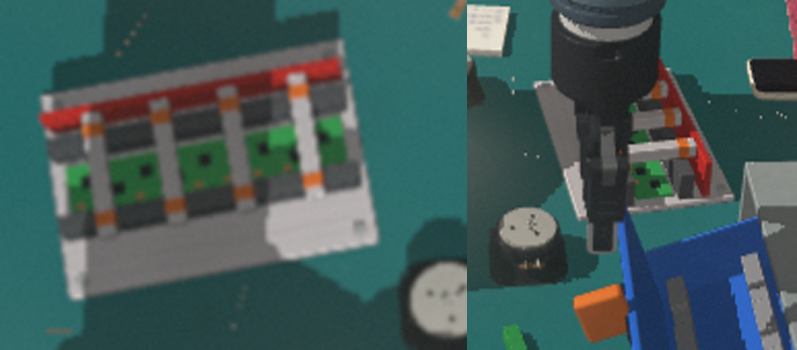

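All four bars rest against the fence, evenly spaced and parallel, with yaw about 9°. Closing the bin along the reverse arc.

```bash
python3 -m pendant '[[[-3,-5,-30,0,50],[0,0,-30,0,50],[0,0,-20,0,50],[0,0,0,0,50],[0,0,0,0,0],[0,0,0,0,0],[0,0,0,0,0],[0,0,0,0,0]]]'; python3 -m pendant '[[[5,0,3,0,0],[5,0,3,0,0],[6,0,3.1,0,0],[6,0,3,0,0],[7,0,2.5,0,0],[6,0,2.2,0,0],[7,0,2,0,0],[6,0,1.5,0,0]]]'; python3 -m pendant '[[[3,0,0,0,0],[2,0,0,0,0],[0,0,0,0,0]]]'
python3 - <<'E'
from h import *
c=cam('side','s15.png'); tips(c,'side',['bin_handle'])
E
```

```text
time_s: 48.92
eef_pos: [0.5319, -0.2109, 0.0915]
eef_rot: [0.004, 1.0, -0.001, 0.002]
wrist_force: [1.5, -12.6, -3.1]
opening: 0.153
time_s: 49.92
eef_pos: [0.5769, -0.2108, 0.1096]
eef_rot: [0.003, 1.0, -0.001, -0.001]
wrist_force: [-2.9, -14.9, -7.7]
opening: 0.15
time_s: 50.3
eef_pos: [0.5813, -0.2108, 0.1104]
eef_rot: [0.003, 1.0, -0.001, -0.002]
wrist_force: [-8.0, -13.2, -0.2]
opening: 0.148
side bin_handle 0.9 [ 0.5804 -0.2122  0.1468] [361. 311.]
```

```bash
python3 -m pendant '[[[3,0,0,0,0],[0,0,0,0,0]]]'; python3 -m pendant '[[[2,0,0,0,0],[0,0,0,0,0],[-4,0,0,0,0],[0,0,0,0,50],[0,0,0,0,50],[0,0,30,0,50],[0,0,50,0,50]]]'; python3 -m pendant '[[[-50,0,20,0,50],[-60,0,0,0,50],[-60,0,0,0,50],[-60,0,0,0,50],[0,0,0,0,50]]]'
python3 - <<'E'
from h import *
np.set_printoptions(suppress=True,precision=4)
for n in ('top','side'):
    c=cam(n,n+'16.png'); tips(c,n,['bin_handle','speaker_a']); im=cv2.imread(f'pics/{n}16.png'); hsv=cv2.cvtColor(im,cv2.COLOR_BGR2HSV); m=cv2.inRange(hsv,(5,100,90),(18,255,255))
    x0,y0,x1,y1=(180,180,310,260) if n=='top' else (290,160,410,280)
    k=np.zeros_like(m); k[y0:y1,x0:x1]=m[y0:y1,x0:x1]
    N,L,S,C=cv2.connectedComponentsWithStats(k)
    for i in range(1,N):
        if S[i,4]>8: print(n,S[i,4],C[i],onz(c,[C[i]],.052)[0])
    m[:]=m; q=(400,200,440,245) if n=='top' else (320,290,385,345); k=np.zeros_like(m); k[q[1]:q[3],q[0]:q[2]]=m[q[1]:q[3],q[0]:q[2]]
    ys,xs=np.nonzero(k); print(n,'handle blob',len(xs),xs.mean(),ys.mean())
a=cv2.imread('pics/top16.png')[130:330,170:490];b=cv2.imread('pics/side16.png')[180:420,270:480]
cv2.imwrite('pics/v16.png',np.hstack([cv2.resize(a,(480,300),interpolation=2),cv2.resize(b,(262,300),interpolation=2)]))
E
```

```text
time_s: 50.65
eef_pos: [0.5812, -0.2107, 0.1104]
eef_rot: [0.003, 1.0, -0.001, -0.005]
wrist_force: [-21.3, -12.9, 7.7]
opening: 0.151
time_s: 51.52
eef_pos: [0.5832, -0.2053, 0.1887]
eef_rot: [-0.001, 1.0, 0.0, -0.002]
wrist_force: [0.6, 0.5, -0.0]
opening: 0.587
time_s: 52.15
eef_pos: [0.3518, -0.2059, 0.2098]
eef_rot: [0.0, 1.0, -0.001, 0.0]
wrist_force: [0.0, -0.2, -0.6]
opening: 0.586
top bin_handle 0.93 [ 0.5759 -0.2127  0.1476] [421. 217.]
top bin_handle 0.59 [0.588  0.2667 0.0456] [203. 228.]
top speaker_a 0.83 [ 0.4778 -0.0057  0.0011] [324. 276.]
top speaker_a 0.72 [0.3932 0.2846 0.0027] [198. 315.]
top 36 [271.6389 200.5278] [0.6463 0.1085 0.052 ]
top 30 [248.0333 205.0667] [0.6372 0.1625 0.052 ]
top 29 [224.3793 209.4828] [0.6284 0.2168 0.052 ]
top 30 [201.1    213.9333] [0.6196 0.2705 0.052 ]
top 33 [276.7576 230.9697] [0.5751 0.0975 0.052 ]
top 30 [253.1333 235.3667] [0.5664 0.1509 0.052 ]
top 27 [229.4444 239.9259] [0.5574 0.2046 0.052 ]
top 26 [205.6538 244.3077] [0.5487 0.2589 0.052 ]
top handle blob 109 419.88990825688074 214.8165137614679
side bin_handle 0.69 [ 0.5815 -0.2087  0.1509] [362. 308.]
side bin_handle 0.26 [ 0.6069 -0.2138  0.0143] [372. 369.]
side speaker_a 0.9 [ 0.4849 -0.0036 -0.0056] [300. 300.]
side speaker_a 0.74 [ 0.4037  0.283  -0.0019] [264. 223.]
side 38 [354.8947 208.6579] [0.6222 0.2571 0.052 ]
side 40 [325.75 211.5 ] [0.5518 0.2461 0.052 ]
side 38 [360.8684 220.5526] [0.6307 0.2044 0.052 ]
side 39 [330.8205 223.5897] [0.5604 0.1935 0.052 ]
side 44 [367.7273 233.0909] [0.6404 0.1523 0.052 ]
side 43 [336.6279 236.6047] [0.5697 0.1404 0.052 ]
side 49 [374.5102 246.9388] [0.6487 0.0985 0.052 ]
side 53 [342.283  250.6038] [0.5779 0.087  0.052 ]
side handle blob 511 362.20156555772996 314.22896281800394
```

View pics/v16.png

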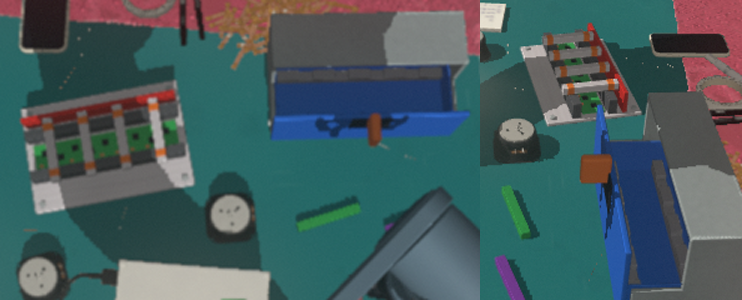

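```bash
python3 -c "
from bench import order; print(order.hand_in())"
```

```text
the job is handed in; nothing more can be done
None
```

The job is handed in. All four bars lie flat across both rails against the red fence, and the bin is shut again. It took about 52 s of the 210 s allowed.

**Bars:** four were in the hopper. I lifted each one out, levelled it on the near rail, then regripped it and pushed it endwise until the fence pushed back with 10–12 N.

**Bin:** I pulled it open by the handle and later closed it along the reverse arc until the stop gave about 21 N.

**Last checks:**
- **Squareness:** the orange bands show the bars at 8.7–9.7° yaw, and I measured the fixture at about 9°.
- **Ends on the fence:** the far-end bands line up to within about 0.5 mm of one straight line parallel to the fence.
- **Bin shut:** in the side picture the handle is within 0.5 px of where it was at the start.
- **Speakers:** both read within 5 mm of their starting positions.

**Disagreements:**
- The real finger tips were about 27 mm above the reported TCP. My first grip on the handle only touched its top, so I corrected for this from the side picture and the contact.
- In the top picture the handle blob moved about 2 px. Its lighting had changed, and the handle networks still agreed with the start to within the few millimetres they are good for.

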